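# Slide a price-sign foot onto its locating pin

## Robot

A 6-joint arm with a two-finger parallel gripper is mounted at the origin on the work surface. World frame = base frame: x ahead of the robot, y to its left, z up, the work surface at z = 0. Lengths are in mm, angles in degrees, forces in N, time in s.
With the tool pointing down it reaches from about 350 to 875 mm from the base axis. Payload 4.2 kg.
Tool frame: the origin (TCP) lies between the finger pads; the fingertips stand 14 mm ahead of it and the grasp point (between the pads) lies 5 mm behind it; z points along the fingers, y is the line along which they close (so a half turn about z gives the same grasp; the last joint's range is limited). The gripper opens to 87 mm and grips with 3 to 60 N. Pads are 19 mm wide; open, the fingers measure 117 mm over their backs; the gripper's body (75 mm by 190 mm) begins 51 mm behind the grasp point.
Start: joints at [84.259, 22.042, 0.453, 0, -68.411, -14.817], TCP at [219.436, 585.19, 236.55] pointing down, gripper open.
Joint ranges: [-179.83, 179.83], [-69.29, 118.12], [-61.27, 80.66], [-181.25, 117.63], [-171.15, -9.14], [-177.46, 177.46]. Speed limits (degrees/s): [159.86, 159.86, 180, 180, 180, 180].

## Interface

Orientations are given as a 3x3 rotation matrix whose columns are the frame's x, y, z axes.
In Python, from station import arm, read_camera, calibration, job gives the robot as it stands.
- The arm moves only by the shell command python3 -m handwheel 'ROWS' [OPENING] [FORCE]. ROWS is JSON, a list that holds one entry, the list of rows, each a list of 6 numbers: the shift along the tool's x, y, z in mm, then the turn, a rotation vector about the tool's x, y, z in rad. A call has exactly 5 rows; each row shifts and turns the commanded pose from where the row before left it, along the tool's axes as they then stand; what a row does not reach is not made up. A row lasts 1/12 s, in which the tool goes at most 41.7 mm and 7.16 degrees, less where a joint would pass 70% of its speed; a pose out of reach is approached as far as the arm can. A call is refused whole if a number of a shift passes 41.7 or a number of a turn 0.125, either way. A call with a gripper value outside its range is refused whole. OPENING is the closure in counts, from 0 (fully open) to 255 (shut), set as the call begins (- or left out, the last holds). The fingers move at their own pace and stop on an object; FORCE is the grip in N (left out, the last holds). Time passes only in rows, so rows that do not move let the fingers close, or fill a call up. It gives the time, the measured TCP pose, the force, the opening and the grip force at its end, in the units of the state.
- arm.observe(): the state, without advancing time (a new reading comes with each control period).
- read_camera(name): name is "scene" or "top" or "wrist"; returns the picture (400x640x3 uint8, red, green, blue); there is no depth.
- calibration(name): a dict with "mtx" (3x3 intrinsics, pixels), "position" and "orientation" of the camera in the world; the wrist camera has in their place "hand_eye" (4x4, takes a point from camera to tool coordinates, whose origin is the TCP and whose axes are the flange's). Camera axes: x right, y up, looking along -z (the intrinsics and any distortion apply to the point x, -y, -z); pixel columns grow to the right and rows downward; lengths in mm; the calibration is good to about 2 mm. A picture is of the moment at which its call begins: read the wrist's pose just before it. calibration takes no time and is no camera call.
- job.finish_job(): hands the job in; it is judged then, once.
The state is a dict: "time_s": time; "qpos": joint angles; "joint_velocities": joint speeds; "joint_torque": joint torques, N m; "ee_pos": TCP position; "ee_rot": TCP orientation; "force": force on the tool from outside, world axes, zero at the start; "moment": the same for the moment, N m; "width": finger opening in mm; "grasp_force": force on a finger pad.
Only numpy, scipy, OpenCV 4.12 (cv2) and the standard library are available. Lean on these libraries where they do the work, as an engineer would, in place of code of your own. Each camera call takes 0.05 s, during which the arm holds its last target. There are 200 camera calls.

## Task

Put the loose price sign onto its grey base on the counter: lay its metal foot plate in the open front part of the channel, clear of the strap and hole end towards the strap, then slide it back under the strap until its hole drops over the fixed pin and the plate lies flat and fully home. Do it gently, never forcing or banging the plate against the base's rails, strap or pin, let go of the sign, and leave the other things on the counter where they are.

Things in the scene. Friction and masses are not known exactly. Their poses are not given: they have to be found in the camera images.
- base: Grey steel base fixed on the counter, 196 (x) x 104 (y) x 32 mm tall. Origin: centre of its underside; +x runs along the channel from its open front end (x = -98 mm) to its open back end (+98), z up. The channel has no floor of its own: a thin black liner on the counter, z = 0; two side rails, 10 mm wide, tops at z = 14 mm, run its whole length, 83 mm apart (1.5 mm play either side of the foot).
- strap (a point): Middle of the underside of the keeper strap that bridges the base's channel: base x = 54, y = 0, z = 28 mm; axes as the base's. The strap spans base x = 46 to 62 mm, is 4 mm thick (top at z = 32 mm) and leaves 28 mm above the channel floor.
- slot_mid (a point): Middle of the pin's slot, on the channel floor: base x = 8, y = 0, z = 0; axes as the base's. The fixed upright steel pin (12 mm diameter, 6 mm tall above the floor, flat top with chamfered rim) stands on the centreline somewhere within 20 mm of this point along x (base x = -12 to 28 mm), elsewhere each time. It is not measured: look for it or find it by feel.
- foot: The loose sign, 0.24 to 0.38 kg: steel foot plate 130 (x) x 80 (y) x 5 mm with a blank white upright panel at x = -40 mm, 10 mm thick (x), 60 mm wide (y), top 60 mm above the plate's underside. The panel is the handle: pinch it from above across its thickness. Origin: centre of the plate's underside, z up, +x from the panel to the hole end, which goes under the strap.
- hole (a point): Centre of the round 16 mm hole through the plate, at its underside (foot x = 0, y = 0, z = 0); axes as the foot's. Play on the pin is 2 mm all round. A loose plate resting on the pin's top and, at its front end, on the channel floor (tilted about 0.07 rad) slides easily (a push of 1 to 2 N); at the pin it drops 6 mm by its own weight, and the pin then stops it from sliding on.
- hole_end (a point): Middle of the plate's hole end edge, at its underside (foot x = 65, y = 0, z = 0); axes as the foot's. Set down with this edge at base x = 34 to 42 mm it rests on the pin wherever the pin is and is clear of the strap; much farther forward the plate may lie flat in front of the pin and butt against its side.
- sign_top (a point): Middle of the sign panel's top edge: foot x = -40, y = 0, z = 60 mm; axes as the foot's.
- pen_cup: Bystander, leave alone: black pen cup, 64 mm across, 115 mm tall with its pens. Origin: centre of its underside.
- carton_small: Bystander, leave alone: small red carton, 55 x 55 x 60 mm. Origin: centre of its underside.
- carton_tall: Bystander, leave alone: blue carton, 80 x 70 x 110 mm. Origin: centre of its underside.
- tin: Bystander, leave alone: round can, 72 mm across, 100 mm tall. Origin: centre of its underside.
- stapler: Bystander, leave alone: stapler, 130 x 34 x 48 mm. Origin: centre of its underside.
- tape_stand: Bystander, leave alone: tape dispenser, 140 x 55 x 87 mm. Origin: centre of its underside.
- round_stand: Bystander, leave alone: another sign stand, with a round 70 mm foot and no hole, 98 mm tall. Origin: centre of its underside.
There are look-alikes about, which are no part of the job. Leave any turquoise look-alike of the base alone.

How it is judged:
By the outcome, as a careful person would: the job done as asked, in the order asked, and still so for the second after the job is handed in, with the robot touching nothing.
It also fails if it takes over 48 s, if anything falls off the work surface, if the arm or the gripper's body presses on something with over 40 N, if the wrist force passes 120 N, or if a joint passes its speed limit or range.

## Working session

There is one attempt and no reset: what is moved stays moved. The work goes in short steps, Python scripts to look and compute and a shell command to move; the robot and the scene stay as the last step left them, time stands still between calls to the robot, and variables do not carry over. Pictures are saved under pics/ and viewed, at most 10 in all, crops included, and the job is handed in when it is done.

```bash
ls; mkdir -p pics; cat > h.py <<'E'
import numpy as np, cv2
from station import arm, read_camera, calibration, job
def snap(n,f):
    s=arm.observe(); im=read_camera(n); cv2.imwrite('pics/'+f,im[:,:,::-1]); return s,im
def cam(n,s=None):
    c=calibration(n); K=np.array(c['mtx'])
    if 'hand_eye' in c:
        H=np.array(c['hand_eye']); R=np.array(s['ee_rot']); return K,R@H[:3,:3],R@H[:3,3]+np.array(s['ee_pos']),c
    return K,np.array(c['orientation']),np.array(c['position']),c
def ray(n,uv,z,s=None):
    K,R,p,c=cam(n,s); uv=np.atleast_2d(uv).astype(float)
    d=np.linalg.solve(K,np.c_[uv,np.ones(len(uv))].T); d=R@(d*np.array([[1],[-1],[-1]]))
    return (p[:,None]+d*((z-p[2])/d[2])).T
def proj(n,P,s=None):
    K,R,p,c=cam(n,s); q=R.T@(np.atleast_2d(P)-p).T; q=K@(q*np.array([[1],[-1],[-1]])); return (q[:2]/q[2]).T
E
python3 - <<'E'
from h import *
s,_=snap('top','top1.png'); snap('scene','scene1.png')
for n in('top','scene','wrist'): print(calibration(n))
print(s)
E
```

```text
pics
{'mtx': array([[461.99297948,   0.        , 315.56530594],
       [  0.        , 461.99297948, 205.0306143 ],
       [  0.        ,   0.        ,   1.        ]]), 'position': array([ 487.21090951,    1.81254218, 1493.043026  ]), 'orientation': array([[-0.01258641,  0.99818093, -0.05896115],
       [-0.99961359, -0.01109913,  0.02548473],
       [ 0.02478395,  0.05925913,  0.99793492]])}
{'mtx': array([[427.64509219,   0.        , 320.6739898 ],
       [  0.        , 427.64509219, 193.19958864],
       [  0.        ,   0.        ,   1.        ]]), 'position': array([1231.5073259 ,  296.81511948, 1240.85627389]), 'orientation': array([[-0.42332208, -0.7687898 ,  0.47933355],
       [ 0.90594935, -0.35490917,  0.23085764],
       [-0.00736113,  0.53197906,  0.84672551]])}
{'mtx': array([[316.45068962,   0.        , 319.40465225],
       [  0.        , 316.45068962, 195.45087804],
       [  0.        ,   0.        ,   1.        ]]), 'hand_eye': array([[-1.91802688e-04,  9.60933058e-01,  2.76780820e-01,
         7.70271746e+01],
       [ 9.99999968e-01,  1.37931589e-04,  2.14103194e-
[... 307 characters left out ...]
 -6.84120603e+01, -1.48173567e+01]), 'joint_velocities': array([ 0.03042854,  0.09005543,  0.06887419,  0.01361584, -0.01875638,
        0.03071131]), 'joint_torque': array([ 6.45787823e-04, -3.90662277e+01,  1.87404388e+01,  4.21974331e+00,
        1.10194882e-02, -1.90840738e-04]), 'ee_pos': array([219.25189443, 584.67484649, 235.45382197]), 'ee_rot': array([[ 9.36250323e-01, -3.51333002e-01, -6.73868921e-04],
       [-3.51333632e-01, -9.36247981e-01, -2.09688007e-03],
       [ 1.05794753e-04,  2.19995746e-03, -9.99997574e-01]]), 'force': array([-0.25779123,  0.50607069,  1.23831538]), 'moment': array([ 0.018586  ,  0.03208569, -0.00777494]), 'grasp_force': 0.0, 'width': 87.19279288859609}
```

View pics/top1.png

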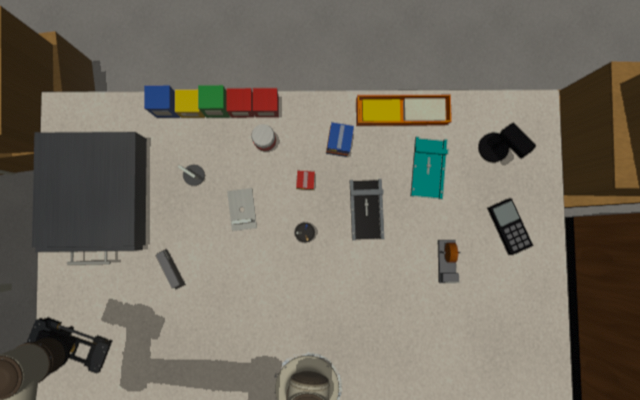

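View pics/scene1.png

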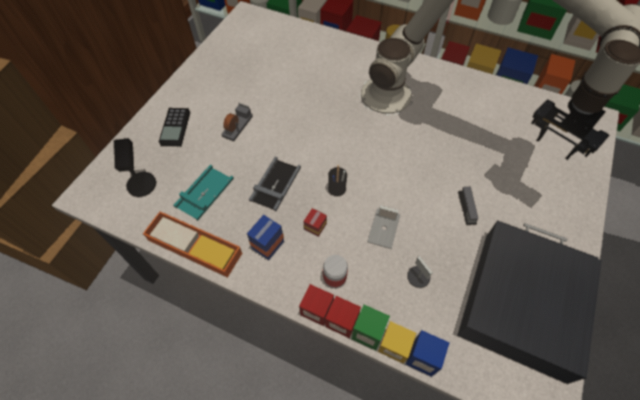

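The top view shows the loose sign's plate at about (242,209) with its panel at its lower (robot) end. The grey base is at about (367,210) with the strap at its far (upper) end, row 187. The cup, at (305,232), is close to the path between them. The next step is to zoom in on both.

```bash
python3 - <<'E'
from h import *
im=cv2.imread('pics/top1.png')
a=cv2.resize(im[180:238,220:265],None,fx=8,fy=8,interpolation=cv2.INTER_CUBIC)
b=cv2.resize(im[175:247,342:392],None,fx=8,fy=8,interpolation=cv2.INTER_CUBIC)
o=np.zeros((576,770,3),np.uint8); o[:a.shape[0],:a.shape[1]]=a; o[:b.shape[0],365:365+b.shape[1]]=b
cv2.imwrite('pics/z1.png',o)
# base: dark/grey contour
g=cv2.cvtColor(im,cv2.COLOR_BGR2GRAY); m=(g<135).astype(np.uint8); m[:, :342]=0;m[:,392:]=0;m[:172]=0;m[247:]=0
c=max(cv2.findContours(m,0,2)[0],key=cv2.contourArea); r=cv2.minAreaRect(c); print(r)
bp=cv2.boxPoints(r); print(bp); P=ray('top',bp,20); print(P)
print(np.linalg.norm(P-np.roll(P,1,0),axis=1))
E
```

```text
((366.7261047363281, 209.33120727539062), (60.46145248413086, 33.90694808959961), 87.95458984375)
[[348.70447 179.72485]
 [382.58978 178.51465]
 [384.74774 238.93756]
 [350.86243 240.14777]]
[[ 654.45835535 -143.27342443   20.        ]
 [ 657.30594987 -252.59314236   20.        ]
 [ 463.33872876 -255.39444054   20.        ]
 [ 460.89535764 -146.90335443   20.        ]]
[193.59703116 109.35679916 193.98744841 108.51859669]
```

View pics/z1.png

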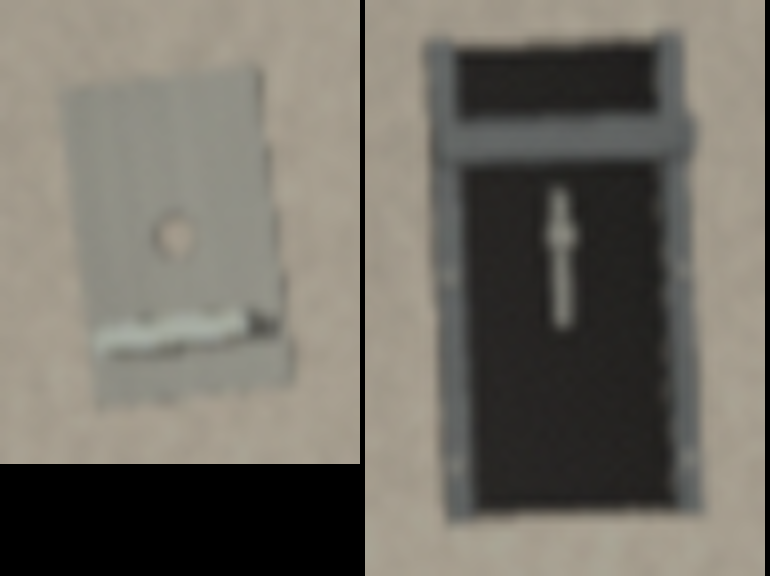

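The zoom shows the plate corners at zoomed (65,90), (258,66), (293,382) and (98,406), the hole at (174,236), and the panel top from (98,335) to (272,322). The base channel is the dark area on the right, and the pin is at (562,233) on the bright slot.

```bash
python3 - <<'E'
from h import *
f=lambda p,o: (np.array(p,float)+.5)/8-.5+np.array(o)
A=f([(65,90),(258,66),(293,382),(98,406)],(220,180)); P=ray('top',A,5); print(P.round(1),np.linalg.norm(P-np.roll(P,1,0),axis=1).round(1),P.mean(0))
d=(P[0]+P[1]-P[2]-P[3])[:2]; print('sign yaw',np.degrees(np.arctan2(d[1],d[0])))
H=ray('top',f([(174,236)],(220,180)),5); print('hole',H, 'panel ends',ray('top',f([(98,333),(272,320)],(220,180)),60))
o=(342-365/8,175)
Bq=f([(457,51),(657,43),(676,505),(475,512)],o); B=ray('top',Bq,2); print(B.round(1),np.linalg.norm(B-np.roll(B,1,0),axis=1).round(1))
R=ray('top',f([(427,42),(682,35),(702,510),(449,519)],o),14); print(R.round(1),np.linalg.norm(R-np.roll(R,1,0),axis=1).round(1),R.mean(0))
d=(R[0]+R[1]-R[2]-R[3])[:2]; print('base yaw',np.degrees(np.arctan2(d[1],d[0])))
print('pin',ray('top',f([(562,233)],o),6),'slot',ray('top',f([(558,185),(564,327)],o),0))
E
```

```text
[[624.1 246.1   5. ]
 [633.  168.7   5. ]
 [505.6 155.3   5. ]
 [497.  233.1   5. ]] [127.8  77.9 128.1  78.4] [564.94291799 200.79790523   5.        ]
sign yaw 5.924201839716059
hole [[564.80609967 202.61530086   5.        ]] panel ends [[524.78011318 224.53584647  60.        ]
 [529.00081092 157.55587137  60.        ]]
[[ 652.4 -159.2    2. ]
 [ 654.9 -240.8    2. ]
 [ 467.3 -244.6    2. ]
 [ 465.5 -163.2    2. ]] [187.   81.7 187.7  81.5]
[[ 654.8 -145.8   14. ]
 [ 656.7 -249.1   14. ]
 [ 465.3 -253.1   14. ]
 [ 463.  -151.4   14. ]] [191.9 103.2 191.4 101.7] [ 559.9487808  -199.83648467   14.        ]
base yaw 1.4338219519573172
pin [[ 577.60084373 -200.00952086    6.        ]] slot [[ 597.51987213 -199.56717097    0.        ]
 [ 539.78382345 -200.90760294    0.        ]]
```

```bash
python3 -m handwheel '[[[0,0,0,0,0,0.111],[0,0,0,0,0,0.111],[0,0,0,0,0,0.111],[0,0,0,0,0,0.111],[0,0,0,0,0,0.111]]]' 0 20
python3 -m handwheel '[[[0,0,0,0,0,0.111],[0,0,0,0,0,0.111],[0,0,0,0,0,0.111],[0,0,0,0,0,0.111],[0,0,0,0,0,0.111]]]'
python3 -m handwheel '[[[27.8,-17.6,3,0,0,0],[27.8,-17.6,3,0,0,0],[27.8,-17.6,3,0,0,0],[27.8,-17.6,3,0,0,0],[27.8,-17.6,3,0,0,0]]]'
```

```text
time_s: 0.52
ee_pos: [219.3, 584.9, 235.9]
ee_rot: [[0.606, -0.795, -0.0], [-0.795, -0.606, -0.001], [0.001, 0.001, -1.0]]
force: [-0.5, -0.4, 0.3]
width: 87.3
grasp_force: 0.0
time_s: 0.93
ee_pos: [219.3, 584.9, 235.9]
ee_rot: [[0.096, -0.995, -0.0], [-0.995, -0.096, -0.001], [0.001, 0.001, -1.0]]
force: [0.6, 0.1, 0.1]
width: 86.7
grasp_force: 0.0
time_s: 1.35
ee_pos: [321.6, 454.3, 221.0]
ee_rot: [[0.102, -0.995, -0.001], [-0.995, -0.102, -0.001], [0.001, 0.001, -1.0]]
force: [0.3, -0.1, 0.6]
width: 86.9
grasp_force: 0.0
```

```bash
python3 -m handwheel '[[[27.8,-17.6,4,0,0,0],[27.8,-17.6,4,0,0,0],[27.8,-17.6,4,0,0,0],[27.8,-17.6,4,0,0,0],[27.8,-17.6,4,0,0,0]]]'
python3 -m handwheel '[[[27.8,-17.6,4,0,0,0],[27.8,-17.6,4,0,0,0],[27.8,-17.6,4,0,0,0],[27.8,-17.6,4,0,0,0],[0,0,0,0,0,0]]]'
python3 - <<'E'
from h import *
s,im=snap('wrist','w1.png'); print(s['ee_pos'],s['ee_rot'])
for P in ([624,246,5],[633,169,5],[506,155,5],[497,233,5],[525,225,60],[529,158,60]): print(proj('wrist',P,s))
E
```

```text
time_s: 1.77
ee_pos: [423.3, 325.0, 201.1]
ee_rot: [[0.102, -0.995, -0.001], [-0.995, -0.102, -0.0], [0.0, 0.001, -1.0]]
force: [1.1, 0.0, 0.2]
width: 87.0
grasp_force: 0.0
time_s: 2.18
ee_pos: [505.8, 219.0, 184.1]
ee_rot: [[0.096, -0.995, -0.002], [-0.995, -0.096, -0.002], [0.002, 0.002, -1.0]]
force: [-0.8, -0.5, 0.2]
width: 87.4
grasp_force: 0.0
[505.77740075 219.01792979 184.0751408 ] [[ 0.09636624 -0.99534362 -0.0021506 ]
 [-0.99534389 -0.09636143 -0.00223946]
 [ 0.0020218   0.00235639 -0.99999518]]
[[207.7875147  194.20182977]]
[[198.752052   120.09387052]]
[[325.69795784 118.33062025]]
[[326.65356628 193.52277889]]
[[297.93072947 198.64250274]]
[[299.36955457 122.00600135]]
```

View pics/w1.png

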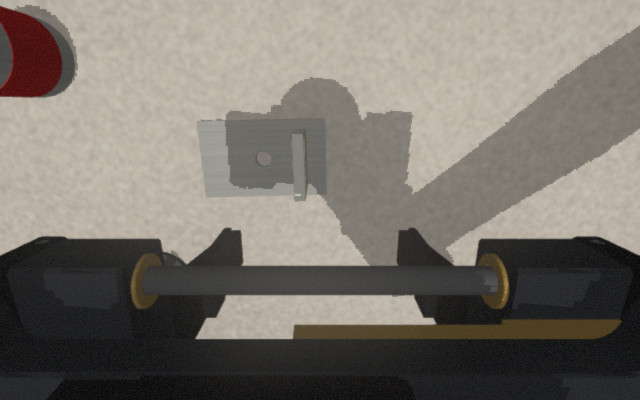

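The wrist view confirms the sign. The plate corners are at (198,121), (325,118), (327,194) and (206,197), the hole at (264,158), and the panel's top face runs from (297,132) to (300,199).

```bash
python3 - <<'E'
from h import *
s=arm.observe(); print(s['ee_pos'],s['time_s'])
P=ray('wrist',[(206,197),(198,121),(325,118),(327,194),(264,158)],5,s); print(P.round(1),P[:4].mean(0))
d=(P[0]+P[1]-P[2]-P[3])[:2]; a=np.arctan2(d[1],d[0]); print('yaw',np.degrees(a))
Q=ray('wrist',[(297,133),(300,199)],60,s); print(Q.round(1),Q.mean(0))
E
```

```text
[504.90914507 220.5867466  184.39011702] 2.2333
[[625.2 251.3   5. ]
 [633.1 171.8   5. ]
 [505.9 156.5   5. ]
 [495.7 235.3   5. ]
 [565.  202.9   5. ]] [564.98162599 203.70974923   5.        ]
yaw 6.958811032515732
[[529.5 169.   60. ]
 [522.3 226.9  60. ]] [525.8935941  197.94963184  60.        ]
```

```bash
python3 -m handwheel '[[[0,0,0,0,0,-0.024],[8,-6,14,0,0,0],[8,-6,16,0,0,0],[8.9,-5.7,16,0,0,0],[0,0,16,0,0,0]]]'
python3 -m handwheel '[[[0,0,16,0,0,0],[0,0,12,0,0,0],[0,0,0,0,0,0],[0,0,0,0,0,0],[0,0,0,0,0,0]]]'
python3 - <<'E'
from h import *
s,im=snap('wrist','w2.png'); s=arm.observe();print(s['ee_pos'],s['ee_rot'].round(3),s['time_s'])
E
```

```text
time_s: 2.65
ee_pos: [525.1, 201.1, 123.2]
ee_rot: [[0.128, -0.992, 0.001], [-0.992, -0.128, 0.0], [-0.0, -0.001, -1.0]]
force: [0.2, 0.7, 0.1]
width: 87.3
grasp_force: 0.0
time_s: 3.07
ee_pos: [525.1, 201.8, 96.5]
ee_rot: [[0.128, -0.992, 0.002], [-0.992, -0.128, 0.001], [-0.001, -0.002, -1.0]]
force: [0.2, -0.4, 0.1]
width: 87.0
grasp_force: 0.0
[525.27988011 201.66798865  96.73394135] [[ 0.127 -0.992  0.002]
 [-0.992 -0.127  0.001]
 [-0.001 -0.002 -1.   ]] 3.1167
```

View pics/w2.png

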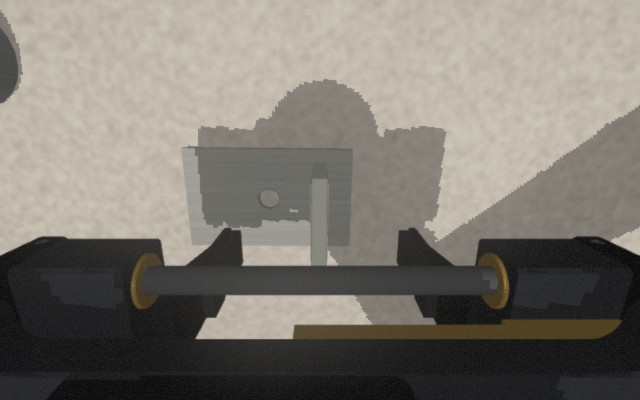

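The panel is at column 319, centred between the fingers and aligned. Now I descend and grip.

```bash
python3 -m handwheel '[[[3,0,14,0,0,0],[0,0,16,0,0,0],[0,0,16,0,0,0],[0,0,13,0,0,0],[0,0,0,0,0,0]]]'
python3 -m handwheel '[[[0,0,0,0,0,0],[0,0,0,0,0,0],[0,0,0,0,0,0],[0,0,0,0,0,0],[0,0,0,0,0,0]]]' 255 30
python3 -m handwheel '[[[0,0,0,0,0,0],[0,0,0,0,0,0],[0,0,0,0,0,0],[0,0,0,0,0,0],[0,0,0,0,0,0]]]'
```

```text
time_s: 3.53
ee_pos: [524.1, 197.2, 35.1]
ee_rot: [[0.126, -0.992, -0.003], [-0.992, -0.126, -0.002], [0.001, 0.003, -1.0]]
force: [-1.2, 0.6, 0.3]
width: 87.3
grasp_force: 0.0
time_s: 3.95
ee_pos: [525.6, 198.0, 37.4]
ee_rot: [[0.126, -0.992, 0.001], [-0.992, -0.126, 0.001], [-0.001, -0.001, -1.0]]
force: [-0.2, -0.1, 0.5]
width: 61.6
grasp_force: 0.0
time_s: 4.37
ee_pos: [525.2, 197.6, 36.5]
ee_rot: [[0.126, -0.992, -0.0], [-0.992, -0.126, -0.0], [0.0, 0.0, -1.0]]
force: [1.1, 0.7, 1.3]
width: 28.3
grasp_force: 0.0
```

```bash
python3 -m handwheel '[[[0,0,0,0,0,0],[0,0,0,0,0,0],[0,0,0,0,0,0],[0,0,0,0,0,0],[0,0,0,0,0,0]]]' 255 30
python3 -m handwheel '[[[0,0,0,0,0,0],[0,0,-5,0,0,0],[0,0,-10,0,0,0],[0,0,-20,0,0,0],[0,0,-25,0,0,0]]]'
python3 -m handwheel '[[[0,0,-30,0,0,0],[0,0,-30,0,0,0],[0,0,-20,0,0,0],[0,0,0,0,0,0],[0,0,0,0,0,0]]]'
```

```text
time_s: 4.78
ee_pos: [525.4, 197.7, 36.5]
ee_rot: [[0.126, -0.992, 0.0], [-0.992, -0.126, 0.0], [-0.0, -0.0, -1.0]]
force: [0.7, -1.0, -0.8]
width: 9.7
grasp_force: 30.0
time_s: 5.2
ee_pos: [523.5, 196.6, 95.8]
ee_rot: [[0.125, -0.992, -0.005], [-0.992, -0.125, -0.003], [0.002, 0.005, -1.0]]
force: [0.3, 0.0, -2.5]
width: 9.8
grasp_force: 30.0
time_s: 5.62
ee_pos: [525.0, 197.8, 177.6]
ee_rot: [[0.125, -0.992, 0.001], [-0.992, -0.125, 0.002], [-0.002, -0.001, -1.0]]
force: [-0.5, -0.5, -4.0]
width: 9.9
grasp_force: 30.0
```

```bash
python3 -m handwheel '[[[0,0,0,0,0,0.1],[15,2,0,0,0,0],[25,3,0,0,0,0],[30,3,0,0,0,0],[30,3,0,0,0,0]]]'
python3 -m handwheel '[[[30,3,0,0,0,0],[30,3,0,0,0,0],[30,3,0,0,0,0],[30,3,0,0,0,0],[30,4,0,0,0,0]]]'
python3 -m handwheel '[[[28,4,0,0,0,0],[18,4,0,0,0,0],[8,2,0,0,0,0],[0,0,0,0,0,0],[0,0,0,0,0,0]]]'
python3 - <<'E'
from h import *
s,im=snap('wrist','w3.png'); print(s['ee_pos'],s['ee_rot'].round(4),s['time_s'])
R=np.array([[.99969,-.025],[.025,.99969]])
for p,z in (((-98,41.5),14),((-98,-41.5),14),((98,41.5),14),((98,-41.5),14),((98,-51.5),14),((-98,-51.5),14)): print(p,proj('wrist',np.r_[R@np.array(p)+[560,-200],z],s).round(1))
print('pin',proj('wrist',[577.6,-200,6],s))
E
```

```text
time_s: 6.03
ee_pos: [514.9, 95.6, 174.4]
ee_rot: [[0.028, -1.0, -0.005], [-1.0, -0.028, -0.002], [0.002, 0.005, -1.0]]
force: [-0.0, -1.2, -3.7]
width: 10.0
grasp_force: 30.0
time_s: 6.45
ee_pos: [502.6, -55.0, 174.7]
ee_rot: [[0.027, -1.0, -0.005], [-1.0, -0.027, -0.0], [0.0, 0.005, -1.0]]
force: [1.3, 0.3, -3.6]
width: 9.6
grasp_force: 30.0
time_s: 6.87
ee_pos: [495.2, -107.5, 175.5]
ee_rot: [[0.025, -1.0, -0.002], [-1.0, -0.025, 0.0], [-0.0, 0.002, -1.0]]
force: [0.1, 0.4, -2.3]
width: 10.1
grasp_force: 30.0
[ 495.22107581 -107.47053067  175.49807192] [[ 2.550e-02 -9.997e-01 -2.300e-03]
 [-9.997e-01 -2.550e-02  2.000e-04]
 [-2.000e-04  2.300e-03 -1.000e+00]] 6.8667
(-98, 41.5) [[356.9 130.6]]
(-98, -41.5) [[360.   35.5]]
(98, 41.5) [[152.9 130.5]]
(98, -41.5) [[139.2  35.3]]
(98, -51.5) [[137.4  22.8]]
(-98, -51.5) [[360.4  22.9]]
pin [[235.51497576  84.83362658]]
```

View pics/w3.png

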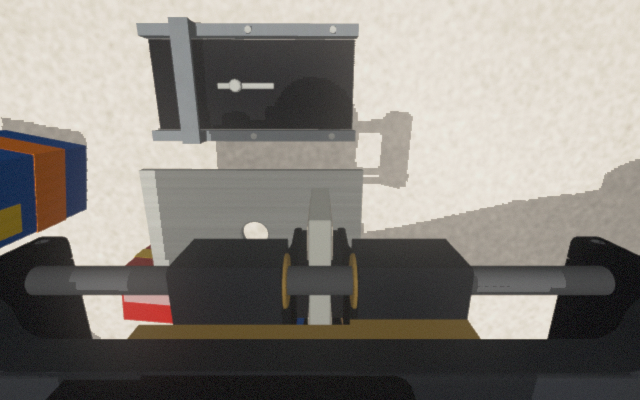

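The base sits above the held sign in the view. The rails' inner edges are at rows ~37 and ~130, the pin is at (235,86), and the held plate's far edge is at row ~169, parallel to the rails. Next I get sub-pixel edges for the lateral alignment.

```bash
python3 - <<'E'
from h import *
im=cv2.imread('pics/w3.png'); g=cv2.GaussianBlur(cv2.cvtColor(im,cv2.COLOR_BGR2GRAY),(3,3),0).astype(float)
s=arm.observe(); print(s['ee_pos']); s['ee_pos']=np.array([495.2,-107.5,175.5])
def edge(c,a,b,sign):
    p=g[a:b,c-2:c+3].mean(1); d=np.diff(p)*sign; i=d.argmax(); return a+i+.5
T=np.array(s['ee_pos']);R=np.array(s['ee_rot'])
def rep(name,a,b,sg,z,cols):
    E=[(c,edge(c,a,b,sg)) for c in cols]; P=ray('wrist',E,z,s); t=(P-T)@R
    k=np.polyfit(P[:,0],P[:,1],1); print(name,[e[1] for e in E],'y',P[:,1].round(1),'slope deg',np.degrees(k[0]).round(2),'tool x',t[:,0].mean().round(1))
cols=[215,235,270,300,320,345]
rep('far in',28,48,-1,14,cols); rep('far out',15,30,-1,14,cols)
rep('near in',122,136,1,14,cols); rep('near out',134,148,1,14,[320,345])
rep('plate far',160,180,1,144,[170,200,235,270,300])
def ve(r,a,b,sg):
    p=g[r-1:r+2,a:b].mean(0); d=np.diff(p)*sg; return a+d.argmax()+.5
for r,z in ((30,14),(135,14),(60,0),(100,0)):
    u=ve(r,346,368,1); print('front',r,u,ray('wrist',(u,r),z,s))
for r in (180,200,220):
    print('plate end',r,[(u,ray('wrist',(u,r),144,s).round(1)) for u in (ve(r,135,155,1 if r<0 else -1),ve(r,355,370,1))])
print('pin',ray('wrist',(235,86),6,s),'near strap edge',[(ve(r,190,212,-1),ray('wrist',(ve(r,190,212,-1),r),32,s)) for r in(60,100)])
E
```

```text
[ 495.68568615 -106.91926332  175.82075443]
far in [np.float64(35.5), np.float64(35.5), np.float64(35.5), np.float64(35.5), np.float64(35.5), np.float64(35.5)] y [-240.6 -241.  -241.9 -242.6 -243.  -243.6] slope deg 1.51 tool x 135.6
far out [np.float64(22.5), np.float64(22.5), np.float64(22.5), np.float64(22.5), np.float64(23.5), np.float64(23.5)] y [-251.  -251.4 -252.2 -252.9 -252.6 -253.2] slope deg 1.08 tool x 145.7
near in [np.float64(128.5), np.float64(128.5), np.float64(128.5), np.float64(128.5), np.float64(128.5), np.float64(128.5)] y [-159.4 -159.9 -160.8 -161.5 -162.  -162.7] slope deg 1.51 tool x 54.6
near out [np.float64(141.5), np.float64(140.5)] y [-149.7 -151.3] slope deg 3.79 tool x 42.7
plate far [np.float64(170.5), np.float64(170.5), np.float64(170.5), np.float64(170.5), np.float64(170.5)] y [-145.5 -146.  -146.5 -147.  -147.5] slope deg 1.51 tool x 40.3
front 30 358.5 [[ 464.95247426 -248.33394582   14.        ]]
front 135 358.5 [[ 459.39896678 -156.86852561   14.        ]]
front 60 353.5 [[ 466.63850899 -225.43939949    0.        ]]
front 100 352.5 [[ 465.57729588 -189.198242      0.        ]]
plate end 180 [(np.float64(139.5), array([[ 601.4, -139.4,  144. ]])), (np.float64(362.5), array([[ 471.7, -142.8,  144. ]]))]
plate end 200 [(np.float64(143.5), array([[ 600.6, -127.3,  144. ]])), (np.float64(361.5), array([[ 471.5, -130.7,  144. ]]))]
plate end 220 [(np.float64(146.5), array([[ 600.4, -114.6,  144. ]])), (np.float64(360.5), array([[ 471.3, -118. ,  144. ]]))]
pin [[ 578.37484946 -198.8910907     6.        ]] near strap edge [(np.float64(191.5), array([[ 607.86932562, -217.77636958,   32.        ]])), (np.float64(195.5), array([[ 607.15434936, -185.11436808,   32.        ]]))]
```

```bash
python3 -m handwheel '[[[14,0,0,0,0,0],[25,1,0,0,0,0],[28,1,0,0,0,0],[19,1,0,0,0,0],[8,0.7,0,0,0,0]]]'
python3 -m handwheel '[[[0,0,15,0,0,0],[0,0,25,0,0,0],[0,0,30,0,0,0],[0,0,22,0,0,0],[0,0,10,0,0,0]]]'
python3 -m handwheel '[[[0,0,0,0,0,0],[0,0,0,0,0,0],[0,0,0,0,0,0],[0,0,0,0,0,0],[0,0,0,0,0,0]]]'
python3 - <<'E'
from h import *
s,im=snap('wrist','w4.png'); print(s['ee_pos'],s['ee_rot'].round(4),s['force'])
im2=cv2.resize(im[140:290,100:400],None,fx=2.6,fy=2.6)[:,:,::-1]; cv2.imwrite('pics/w4z.png',im2)
E
```

```text
time_s: 7.33
ee_pos: [495.1, -202.0, 176.1]
ee_rot: [[0.026, -1.0, -0.001], [-1.0, -0.026, -0.0], [0.0, 0.001, -1.0]]
force: [0.5, 1.1, -4.2]
width: 9.7
grasp_force: 30.0
time_s: 7.75
ee_pos: [492.9, -199.8, 71.3]
ee_rot: [[0.027, -1.0, -0.006], [-1.0, -0.027, 0.001], [-0.002, 0.006, -1.0]]
force: [-1.5, 0.9, -4.1]
width: 9.6
grasp_force: 30.0
time_s: 8.17
ee_pos: [495.9, -201.3, 76.0]
ee_rot: [[0.026, -1.0, 0.003], [-1.0, -0.026, -0.0], [0.0, -0.003, -1.0]]
force: [0.8, 0.1, -4.2]
width: 9.7
grasp_force: 30.0
[ 495.90767958 -201.27974825   76.01268362] [[ 2.630e-02 -9.996e-01  3.100e-03]
 [-9.997e-01 -2.630e-02 -4.000e-04]
 [ 4.000e-04 -3.100e-03 -1.000e+00]] [ 0.78238686  0.10430364 -4.20475534]
```

View pics/w4z.png

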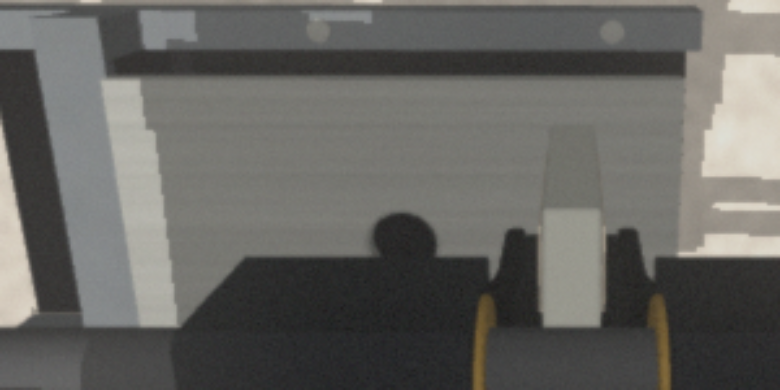

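The zoomed crop shows the far rail top between rows 8 and 50, the plate's far edge at row ~75 and parallel to it, the plate's front end at column 684, the rail front end at column 700, and the plate's hole end just beside the strap at column ~103.

```bash
python3 - <<'E'
from h import *
im=cv2.imread('pics/w4.png'); g=cv2.cvtColor(im,cv2.COLOR_BGR2GRAY).astype(float)
s=arm.observe(); print(s['ee_pos'],s['ee_rot'].round(3).tolist()); T=np.array(s['ee_pos']);R=np.array(s['ee_rot'])
z0=T[2]-36.5
t=lambda uv,z:((ray('wrist',uv,z,s)-T)@R)[0].round(2)
for c in (170,230,280,320,350):
    p=g[138:180,c-2:c+3].mean(1); print(c,p.astype(int).tolist())
f=lambda x,y:((x+.5)/2.6-.5+100,(y+.5)/2.6-.5+140)
for n,x,y,z in (('rail in',500,50,14),('rail out',500,8,14),('plate far',500,75,z0+5),('plate far R',670,75,z0+5),('plate far L',150,75,z0+5),('plate front',684,150,z0+5),('rail front',700,50,14),('plate end',104,80,z0+5),('strap edge',101,17,32),('strap edge2',137,327,32)):
    print(n,t(f(x,y),z))
E
```

```text
[ 495.64755657 -201.31246254   75.7844024 ] [[0.026, -1.0, 0.003], [-1.0, -0.026, -0.0], [0.0, -0.003, -1.0]]
170 [198, 149, 138, 121, 87, 89, 122, 137, 137, 138, 138, 137, 137, 138, 137, 136, 134, 115, 100, 97, 93, 68, 57, 59, 58, 56, 57, 57, 56, 59, 67, 94, 108, 120, 121, 121, 122, 122, 123, 120, 118, 119]
230 [204, 196, 147, 132, 90, 89, 121, 136, 138, 134, 104, 99, 99, 98, 99, 99, 99, 99, 97, 98, 94, 66, 53, 55, 53, 53, 51, 51, 50, 51, 61, 91, 102, 117, 119, 120, 121, 122, 123, 120, 118, 118]
280 [140, 141, 140, 133, 86, 79, 86, 96, 97, 95, 96, 95, 95, 96, 96, 95, 95, 95, 95, 95, 91, 70, 53, 49, 50, 50, 49, 51, 48, 50, 57, 90, 102, 117, 120, 119, 122, 122, 121, 121, 120, 117]
320 [146, 146, 148, 141, 88, 79, 87, 95, 95, 95, 95, 94, 95, 94, 95, 94, 95, 94, 95, 93, 91, 70, 54, 49, 49, 48, 47, 49, 49, 51, 56, 89, 101, 116, 119, 119, 120, 122, 122, 122, 120, 120]
350 [147, 148, 147, 143, 102, 84, 90, 96, 97, 98, 98, 98, 98, 96, 97, 97, 98, 98, 97, 97, 95, 82, 58, 54, 56, 54, 52, 54, 54, 54, 61, 92, 102, 118, 119, 120, 122, 121, 123, 121, 121, 120]
rail in [ 41.95 -19.01  61.85]
rail out [ 52.67 -18.75  61.85]
plate far [ 41.47 -16.45  31.56]
plate far R [41.49 21.21 31.46]
plate far L [ 41.42 -94.2   31.75]
plate front [24.17 24.97 31.45]
rail front [41.98 32.34 61.72]
plate end [  40.28 -104.62   31.78]
strap edge [  52.67 -110.09   44.08]
strap edge2 [ -27.54 -113.49   44.06]
```

```bash
python3 -m handwheel '[[[0,2,0,0.055,0,0],[0,0.3,5,0,0,0],[0,0.4,7,0,0,0],[0,0.3,5,0,0,0],[0,0.2,3,0,0,0]]]'
python3 -m handwheel '[[[0,0.1,2,0,0,0],[0,0.1,2,0,0,0],[0,0.1,2,0,0,0],[0,0.1,2,0,0,0],[0,0,0,0,0,0]]]'
python3 - <<'E'
from h import *
s=arm.observe(); print(s['ee_pos'].round(1),s['force'].round(2),s['moment'].round(3)); print(s['ee_rot'].round(3))
E
```

```text
time_s: 8.63
ee_pos: [492.6, -201.3, 53.5]
ee_rot: [[0.026, -0.998, 0.053], [-1.0, -0.026, 0.002], [-0.0, -0.053, -0.999]]
force: [-0.1, -0.1, -3.4]
width: 10.0
grasp_force: 30.0
time_s: 9.05
ee_pos: [492.7, -201.3, 46.1]
ee_rot: [[0.026, -0.998, 0.054], [-1.0, -0.026, 0.002], [-0.0, -0.054, -0.999]]
force: [-0.8, -0.5, -3.5]
width: 9.8
grasp_force: 30.0
[ 492.7 -201.3   46.1] [-0.8  -0.53 -3.46] [ 0.043  0.256 -0.013]
[[ 0.026 -0.998  0.054]
 [-1.    -0.026  0.002]
 [-0.    -0.054 -0.999]]
```

```bash
python3 -m handwheel '[[[0,0.1,1.5,0,0,0],[0,0.1,1.5,0,0,0],[0,0,1,0,0,0],[0,0,1,0,0,0],[0,0,0,0,0,0]]]'
python3 -m handwheel '[[[0,0,0.7,0,0,0],[0,0,0.7,0,0,0],[0,0,0,0,0,0],[0,0,0,0,0,0],[0,0,0,0,0,0]]]'
python3 - <<'E'
from h import *
s=arm.observe(); print(s['ee_pos'].round(1),s['force'].round(2),s['moment'].round(3))
E
```

```text
time_s: 9.47
ee_pos: [492.8, -201.3, 41.3]
ee_rot: [[0.026, -0.998, 0.055], [-1.0, -0.026, 0.001], [-0.0, -0.055, -0.999]]
force: [0.2, 0.2, -3.6]
width: 9.9
grasp_force: 30.0
time_s: 9.88
ee_pos: [493.1, -201.3, 40.1]
ee_rot: [[0.026, -0.998, 0.055], [-1.0, -0.026, 0.001], [0.0, -0.055, -0.998]]
force: [0.1, -0.6, -3.1]
width: 9.7
grasp_force: 30.0
[ 493.1 -201.3   40.1] [ 0.06 -0.59 -3.13] [ 0.001  0.252 -0.02 ]
```

```bash
python3 -m handwheel '[[[0,0,0.5,0,0,0],[0,0,0.5,0,0,0],[0,0,0.3,0,0,0],[0,0,0,0,0,0],[0,0,0,0,0,0]]]'
python3 -m handwheel '[[[0,0,0.3,0,0,0],[0,0,0.3,0,0,0],[0,0,0,0,0,0],[0,0,0,0,0,0],[0,0,0,0,0,0]]]'
python3 - <<'E'
from h import *
s=arm.observe(); print(s['ee_pos'].round(1),s['force'].round(2),s['moment'].round(3))
E
```

```text
time_s: 10.3
ee_pos: [493.1, -201.3, 38.8]
ee_rot: [[0.026, -0.998, 0.055], [-1.0, -0.026, 0.001], [-0.0, -0.055, -0.998]]
force: [-0.7, -0.7, -4.1]
width: 9.8
grasp_force: 30.0
time_s: 10.72
ee_pos: [493.1, -201.3, 38.3]
ee_rot: [[0.026, -0.998, 0.055], [-1.0, -0.026, 0.001], [0.0, -0.055, -0.998]]
force: [-0.0, 0.6, -3.4]
width: 10.0
grasp_force: 30.0
[ 493.1 -201.3   38.3] [-0.04  0.56 -3.4 ] [ 0.055  0.222 -0.003]
```

```bash
python3 -m handwheel '[[[0,0,0.3,0,0,0],[0,0,0.3,0,0,0],[0,0,0,0,0,0],[0,0,0,0,0,0],[0,0,0,0,0,0]]]'
python3 - <<'E'
from h import *
s=arm.observe(); print(s['ee_pos'].round(1),s['force'].round(2),s['moment'].round(3))
E
python3 -m handwheel '[[[0,0,0.3,0,0,0],[0,0,0.3,0,0,0],[0,0,0,0,0,0],[0,0,0,0,0,0],[0,0,0,0,0,0]]]'
python3 - <<'E'
from h import *
s=arm.observe(); print(s['ee_pos'].round(1),s['force'].round(2),s['moment'].round(3))
E
```

```text
time_s: 11.13
ee_pos: [493.2, -201.4, 37.9]
ee_rot: [[0.026, -0.998, 0.055], [-1.0, -0.026, 0.001], [0.0, -0.055, -0.998]]
force: [-1.4, 0.8, 1.2]
width: 9.6
grasp_force: 30.0
[ 493.2 -201.4   37.9] [-1.38  0.81  1.17] [0.155 0.464 0.049]
time_s: 11.55
ee_pos: [493.2, -201.4, 37.8]
ee_rot: [[0.026, -0.998, 0.055], [-1.0, -0.026, 0.001], [0.0, -0.055, -0.998]]
force: [-2.7, 0.5, 4.9]
width: 9.9
grasp_force: 30.0
[ 493.2 -201.4   37.8] [-2.71  0.5   4.86] [ 0.383  0.856 -0.022]
```

```bash
python3 -m handwheel '[[[0,0,-0.4,0,0,0],[0,0,0,0,0,0],[0,0,0,0,0,0],[0,0,0,0,0,0],[0,0,0,0,0,0]]]' 190 10
python3 -m handwheel '[[[0,0,0,-0.03,0,0],[0,0,0,-0.025,0,0],[0,0,0,0,0,0],[0,0,0,0,0,0],[0,0,0,0,0,0]]]'
python3 - <<'E'
from h import *
s,im=snap('wrist','w5.png'); print(s['ee_pos'].round(1),s['force'].round(2),s['moment'].round(3),s['width'])
cv2.imwrite('pics/w5z.png',cv2.resize(im[120:300,100:400],None,fx=2.6,fy=2.6)[:,:,::-1])
E
```

```text
time_s: 11.97
ee_pos: [493.4, -201.3, 37.3]
ee_rot: [[0.026, -0.998, 0.055], [-1.0, -0.026, 0.001], [0.0, -0.055, -0.998]]
force: [-0.6, -0.6, -0.6]
width: 21.7
grasp_force: 0.0
time_s: 12.38
ee_pos: [492.9, -201.3, 37.2]
ee_rot: [[0.026, -1.0, 0.0], [-1.0, -0.026, 0.0], [-0.0, -0.0, -1.0]]
force: [0.6, 0.6, -0.5]
width: 22.0
grasp_force: 0.0
[ 492.9 -201.3   37.2] [ 0.62  0.59 -0.55] [ 0.129 -0.023  0.009] 21.965383397589125
```

View pics/w5z.png

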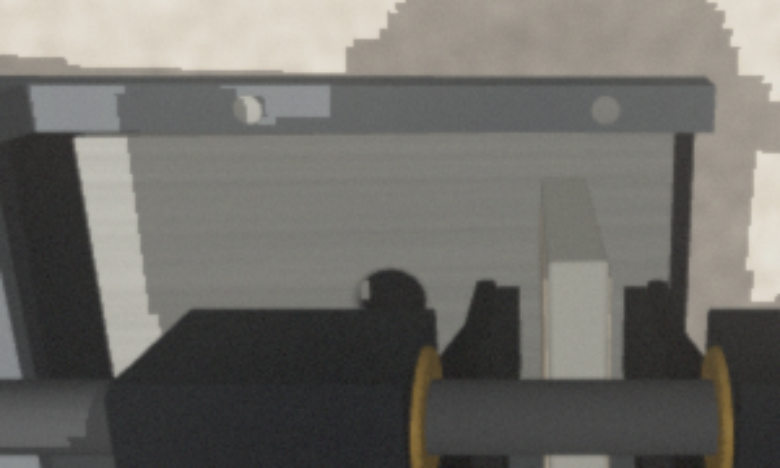

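The plate is in the channel with its front end on the floor and clear of the strap. It is loose between the fingers. Next I lower and tilt the fingers so they push low on the panel, then slide.

```bash
python3 -m handwheel '[[[0,0,0,0.05,0,0],[0,0,0,0.05,0,0],[0,0.4,4,0,0,0],[0,0.4,4,0,0,0],[0,0.2,2,0,0,0]]]'
python3 - <<'E'
from h import *
s=arm.observe(); print(s['ee_pos'].round(1),s['force'].round(2),s['moment'].round(3))
E
python3 -m handwheel '[[[0,-1,0.1,0,0,0],[0,-1.5,0.15,0,0,0],[0,-1.5,0.15,0,0,0],[0,-1.5,0.15,0,0,0],[0,-1.5,0.15,0,0,0]]]'
python3 -m handwheel '[[[0,-1.5,0.15,0,0,0],[0,-1.5,0.15,0,0,0],[0,-1.5,0.15,0,0,0],[0,-1.5,0.15,0,0,0],[0,-1.5,0.15,0,0,0]]]'
```

```text
time_s: 12.85
ee_pos: [493.2, -201.4, 26.9]
ee_rot: [[0.026, -0.995, 0.099], [-1.0, -0.026, 0.003], [0.0, -0.099, -0.995]]
force: [-0.2, 0.2, -0.5]
width: 22.4
grasp_force: 0.0
[ 493.2 -201.4   26.9] [-0.19  0.22 -0.51] [0.073 0.161 0.032]
time_s: 13.27
ee_pos: [499.7, -201.1, 27.2]
ee_rot: [[0.026, -0.995, 0.098], [-1.0, -0.026, 0.003], [-0.0, -0.098, -0.995]]
force: [-3.3, 0.1, 1.2]
width: 22.5
grasp_force: 1.1
time_s: 13.68
ee_pos: [507.8, -200.9, 27.3]
ee_rot: [[0.026, -0.995, 0.1], [-1.0, -0.026, 0.003], [-0.0, -0.1, -0.995]]
force: [-1.7, -0.5, 0.8]
width: 22.2
grasp_force: 0.9
```

```bash
python3 -m handwheel '[[[0,-2,0.2,0,0,0],[0,-2,0.2,0,0,0],[0,-2,0.2,0,0,0],[0,-2,0.2,0,0,0],[0,-2,0.2,0,0,0]]]'
python3 -m handwheel '[[[0,-2,0.2,0,0,0],[0,-2,0.2,0,0,0],[0,-2,0.2,0,0,0],[0,-2,0.2,0,0,0],[0,-1.5,0.15,0,0,0]]]'
python3 -m handwheel '[[[0,-1,0.1,0,0,0],[0,-1,0.1,0,0,0],[0,-1,0.1,0,0,0],[0,-1,0.1,0,0,0],[0,-1,0.1,0,0,0]]]'
```

```text
time_s: 14.1
ee_pos: [517.9, -200.7, 27.4]
ee_rot: [[0.026, -0.995, 0.1], [-1.0, -0.026, 0.003], [0.0, -0.1, -0.995]]
force: [-3.0, -0.3, 1.0]
width: 22.4
grasp_force: 1.1
time_s: 14.52
ee_pos: [527.6, -200.5, 27.4]
ee_rot: [[0.026, -0.995, 0.1], [-1.0, -0.026, 0.003], [0.0, -0.1, -0.995]]
force: [-3.3, 0.2, 1.6]
width: 22.1
grasp_force: 1.0
time_s: 14.93
ee_pos: [532.5, -200.3, 27.4]
ee_rot: [[0.026, -0.995, 0.1], [-1.0, -0.026, 0.003], [0.0, -0.1, -0.995]]
force: [-2.4, 0.1, 1.4]
width: 22.3
grasp_force: 0.9
```

```bash
for i in 1; do python3 -m handwheel '[[[0,-1,0.1,0,0,0],[0,-1,0.1,0,0,0],[0,-1,0.1,0,0,0],[0,-1,0.1,0,0,0],[0,-1,0.1,0,0,0]]]'; done
python3 - <<'E'
from h import *
s=arm.observe(); print(s['ee_pos'].round(1),s['force'].round(2),s['grasp_force'])
E
python3 -m handwheel '[[[0,-0.6,0.06,0,0,0],[0,-0.6,0.06,0,0,0],[0,-0.6,0.06,0,0,0],[0,-0.6,0.06,0,0,0],[0,-0.6,0.06,0,0,0]]]'
```

```text
time_s: 15.35
ee_pos: [537.5, -200.2, 27.4]
ee_rot: [[0.026, -0.995, 0.1], [-1.0, -0.026, 0.003], [-0.0, -0.1, -0.995]]
force: [-1.9, 0.3, 1.2]
width: 22.2
grasp_force: 0.9
[ 537.5 -200.2   27.4] [-1.93  0.28  1.22] 0.8599858358502388
time_s: 15.77
ee_pos: [540.5, -200.1, 27.3]
ee_rot: [[0.026, -0.995, 0.1], [-1.0, -0.026, 0.003], [0.0, -0.1, -0.995]]
force: [-1.5, -0.7, 0.7]
width: 22.4
grasp_force: 1.0
```

```bash
python3 -m handwheel '[[[0,-0.5,0.05,0,0,0],[0,-0.5,0.05,0,0,0],[0,-0.5,0.05,0,0,0],[0,-0.5,0.05,0,0,0],[0,0,0,0,0,0]]]'
```

```text
time_s: 16.18
ee_pos: [542.3, -200.0, 27.3]
ee_rot: [[0.026, -0.995, 0.1], [-1.0, -0.026, 0.003], [-0.0, -0.1, -0.995]]
force: [-1.6, -1.0, 1.8]
width: 21.9
grasp_force: 1.2
```

```bash
python3 -m handwheel '[[[0,-0.4,0.04,0,0,0],[0,-0.4,0.04,0,0,0],[0,-0.4,0.04,0,0,0],[0,0,0,0,0,0],[0,0,0,0,0,0]]]'
```

```text
time_s: 16.6
ee_pos: [543.8, -200.0, 27.4]
ee_rot: [[0.026, -0.995, 0.1], [-1.0, -0.026, 0.003], [0.0, -0.1, -0.995]]
force: [-2.0, 0.3, 1.3]
width: 22.6
grasp_force: 1.1
```

```bash
python3 -m handwheel '[[[0,-0.4,0.04,0,0,0],[0,-0.4,0.04,0,0,0],[0,-0.4,0.04,0,0,0],[0,0,0,0,0,0],[0,0,0,0,0,0]]]'
```

```text
time_s: 17.02
ee_pos: [545.0, -200.0, 27.4]
ee_rot: [[0.026, -0.995, 0.1], [-1.0, -0.026, 0.003], [0.0, -0.1, -0.995]]
force: [-1.9, -0.1, 1.6]
width: 22.1
grasp_force: 1.0
```

```bash
python3 -m handwheel '[[[0,-0.4,0.04,0,0,0],[0,-0.4,0.04,0,0,0],[0,-0.4,0.04,0,0,0],[0,0,0,0,0,0],[0,0,0,0,0,0]]]'
```

```text
time_s: 17.43
ee_pos: [545.4, -200.0, 27.3]
ee_rot: [[0.026, -0.995, 0.099], [-1.0, -0.026, 0.003], [-0.0, -0.099, -0.995]]
force: [-4.1, -0.4, 3.1]
width: 22.1
grasp_force: 2.2
```

The force rose to 4 N and the forward motion stopped, so I check with the camera.

```bash
python3 - <<'E'
from h import *
s,im=snap('wrist','w6.png'); print(s['ee_pos'].round(1),s['force'].round(2),s['width'])
_,sc=snap('scene','s6.png')
a=cv2.resize(im[110:300,90:400],None,fx=2,fy=2); b=cv2.resize(sc[140:220,235:315],None,fx=4,fy=4,interpolation=cv2.INTER_CUBIC)[30:250]
o=np.zeros((600,620,3),np.uint8); o[:380]=a; o[380:600,:320]=b; cv2.imwrite('pics/w6z.png',o[:,:,::-1])
E
```

```text
[ 545.4 -200.    27.3] [-4.06 -0.38  3.07] 22.069601441306283
```

View pics/w6z.png

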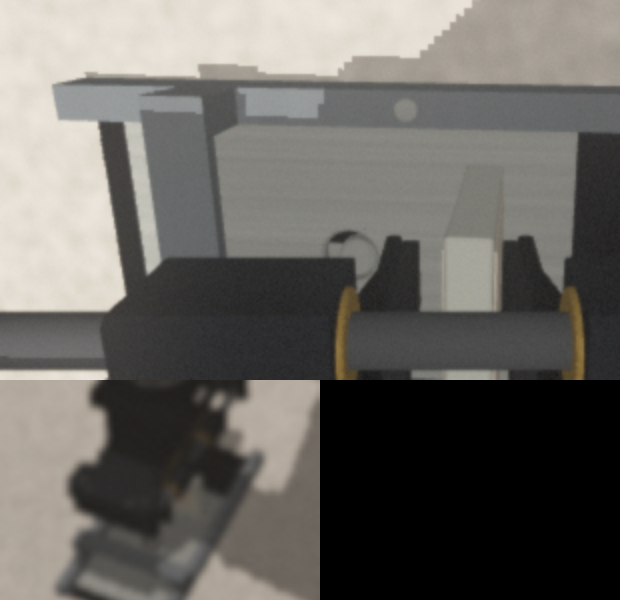

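The pin now shows inside the hole at zoomed (352,255), against the hole's front rim. I back the finger off so the plate can settle, then straighten the tool, raise it and look again.

```bash
python3 -m handwheel '[[[0,1,0,0,0,0],[0,1.5,0,0,0,0],[0,1.5,0,-0.05,0,0],[0,0.5,0,-0.05,0,0],[0,0,0,0,0,0]]]'
python3 -m handwheel '[[[0,0,-3,0,0,0],[0,0,-7,0,0,0],[0,0,-15,0,0,0],[0,0,-20,0,0,0],[0,0,-25,0,0,0]]]'
python3 -m handwheel '[[[-20,0,-20,0,0,0],[-30,0,-10,0,0,0],[-30,0,0,0,0,0],[-20,0,0,0,0,0],[0,0,0,0,0,0]]]'
python3 - <<'E'
from h import *
s,im=snap('wrist','w7.png'); print(s['ee_pos'].round(1),s['ee_rot'].round(3),s['force'].round(2))
cv2.imwrite('pics/w7z.png',cv2.resize(im[:250,60:440],None,fx=2,fy=2)[:,:,::-1])
E
```

```text
time_s: 17.95
ee_pos: [545.2, -200.2, 27.4]
ee_rot: [[0.028, -1.0, 0.005], [-1.0, -0.028, -0.001], [0.001, -0.005, -1.0]]
force: [0.7, -0.3, -0.5]
width: 22.0
grasp_force: 0.0
time_s: 18.37
ee_pos: [540.5, -199.9, 97.0]
ee_rot: [[0.026, -1.0, -0.001], [-1.0, -0.026, 0.001], [-0.001, 0.001, -1.0]]
force: [0.6, 0.2, -0.7]
width: 22.0
grasp_force: 0.0
time_s: 18.78
ee_pos: [539.0, -97.3, 128.3]
ee_rot: [[0.03, -1.0, 0.003], [-1.0, -0.03, 0.001], [-0.001, -0.003, -1.0]]
force: [-0.4, -0.4, -0.1]
width: 22.0
grasp_force: 0.0
[539.  -97.3 128.3] [[ 0.03  -1.     0.003]
 [-1.    -0.03   0.001]
 [-0.001 -0.003 -1.   ]] [-0.39 -0.38 -0.05]
```

View pics/w7z.png

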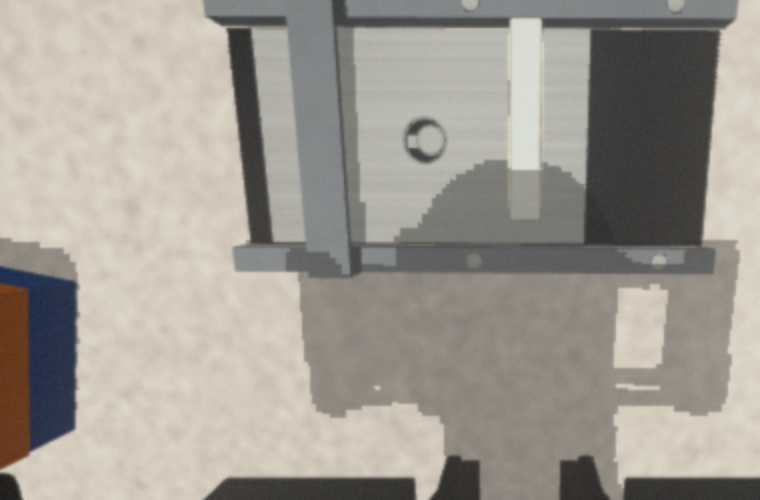

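The pin is inside the hole at zoomed (427,139) with a dark gap all round, mostly on the strap side. I check flatness from the plate's apparent length, since a tilted plate would read about 5 mm too long.

```bash
python3 - <<'E'
from h import *
s=arm.observe(); s['ee_pos']=np.array([539.,-97.3,128.3]); s['ee_rot']=np.array(s['ee_rot'])
f=lambda x,y:((x+.5)/2-.5+60,(y+.5)/2-.5)
P={n:ray('wrist',f(x,y),z,s)[0].round(1) for n,x,y,z in (('front',588,135,5),('end',262,135,5),('end_top',253,40,5),('end_bot',271,235,5),('front_top',591,40,5),('front_bot',585,235,5),('hole L',404,139,5),('hole R',447,139,5),('pin L',413,139,6),('pin R',446,139,6),('strap near',345,139,32),('panel top L',510,100,60),('panelR',543,100,60))}
for k,v in P.items(): print(k,v)
print('len',[np.linalg.norm(P[a]-P[b]).round(1) for a,b in (('front','end'),('end_top','front_top'),('end_bot','front_bot'))])
E
```

```text
front [ 515.7 -203.3    5. ]
end [ 646.  -199.6    5. ]
end_top [ 646.6 -233.7    5. ]
end_bot [ 645.5 -160.8    5. ]
front_top [ 516.6 -237.3    5. ]
front_bot [ 514.7 -164.6    5. ]
hole L [ 589.2 -199.7    5. ]
hole R [ 572.  -200.2    5. ]
pin L [ 585.5 -199.8    6. ]
pin R [ 572.3 -200.1    6. ]
strap near [ 605.7 -196.6   32. ]
panel top L [ 546. -207.   60.]
panelR [ 535.6 -207.3   60. ]
len [np.float64(130.4), np.float64(130.0), np.float64(130.9)]
```

The plate reads 130.4 mm long and the panel top sits straight above its foot, so the plate is flat and captured on the pin. The gripper is clear, so I hand in.

```bash
python3 -c "
from station import job; print(job.finish_job())"
```

```text
the job is handed in; nothing more can be done
None
```

The sign is on its base: the plate slid under the strap and dropped over the pin, it measured flat in the last view, and the sign was released and the job handed in at about 19 s with no verdict returned.

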